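Match the worn cam from the parts bins

ROBOT

A 6-joint arm with a two-finger parallel gripper is mounted at the origin on the work surface. World frame = base frame: x ahead of the robot, y to its left, z up, the work surface at z = 0. Lengths are in m, angles in rad, forces in N, time in s.
With the tool pointing down it reaches from about 0.375 to 0.975 m from the base axis. Payload 3.8 kg.
Tool frame: the origin (TCP) lies at the very end of the fingers, on their centre line; the grasp point (between the pads) lies 19 mm behind it (robot.grip_depth is the distance from the TCP to the grasp point, in m); z points along the fingers, y is the direction in which the jaws open and shut (so a half turn about z gives the same grasp; the last joint's range is limited). The gripper opens to 88 mm and grips with 3 to 60 N. Pads are 18 mm wide; open, the fingers measure 123 mm over their backs; the gripper's body (75 mm by 187 mm) begins 45 mm behind the grasp point.
Start: joints at [1.286, 0.264, 1.604, -0, 1.274, -0.037], TCP at [0.166, 0.654, 0.239] pointing down, gripper open.
Joint ranges: [-2.63, 2.63], [-0.94, 2.18], [0.31, 2.57], [-1.31, 4.45], [0, 2.66], [-2.55, 2.55]. Speed limits (rad/s): [2.57, 2.57, 3.14, 3.14, 3.14, 3.14].

INTERFACE

Orientations are given as a unit quaternion [w, x, y, z].
In Python, from workcell import robot gives the robot as it stands.
- The arm moves only by the tool play_rows, never from a script. Its argument "steps" is text: rows parted by semicolons, each of 7 numbers parted by spaces: the opening in per cent of the stroke, from 0 (shut) to 100 (fully open), then the shift along the tool's x, y, z in mm, then the turn, a rotation vector about the tool's x, y, z in rad. In form: jaw dx dy dz ax ay az; .... A call has 1 to 12 rows; each row shifts and turns the commanded pose from where the row before left it, along the tool's axes as they then stand; what a row does not reach is not made up. A row lasts 1/12 s, in which the tool goes at most 41.7 mm and 7.16 degrees, less where a joint would pass 70% of its speed; a pose out of reach is approached as far as the arm can. A call with a gripper value outside its range is refused whole. The fingers move at their own pace and stop on an object; "newtons" is the grip in N (left out, the last holds). Time passes only in rows, so rows that do not move let the fingers close. It gives the time, the measured TCP pose, the force and the opening at its end, in the units of the state.
- robot.get_state(): the state, without advancing time (a new reading comes with each control period).
- robot.capture(name): name is "scene" or "top" or "wrist"; returns a dict with "frame" (480x640x3 uint8, red, green, blue), "z_map" (480x640 float32, m along the optical axis (not along the pixel's ray), 0 where there is no reading), "camera_matrix" (3x3 intrinsics, pixels), "eye" and "rotation" of the camera in the world. Camera axes: x right, y down, z forward; pixel columns grow to the right and rows downward; lengths in m; the calibration is good to about 2 mm. A picture is of the moment at which its call begins.
- robot.hand_in(): hands the job in, once; it reports no verdict.
The state is a dict: "clock": time; "joints": joint angles; "dq": joint speeds; "effort": joint torques, N m; "eef_pos": TCP position; "orientation": TCP orientation; "wrist_force": force on the tool from outside, world axes, zero at the start; "torque": the same for the moment, N m; "opening": finger opening in m.
Only numpy, scipy, OpenCV 4.12 (cv2) and the standard library are available. Lean on these libraries where they do the work, as an engineer would, in place of code of your own. Each camera call takes 0.05 s, during which the arm holds its last target. There are 200 camera calls.

TASK

In the job tray just in front of the blue parts bins lies a worn cam, left there as the sample. Find the new cam of the same shape in the bins, take it out by its hub and lay it flat in the empty half of that tray beside the sample, setting it down gently rather than dropping it. Leave the other cam where it lies in its bin, and ignore the second tray off to the robot's right, past the end of the bins, which is for a later job.

Things in the scene. Friction and masses are not known exactly. Their poses are not given: they have to be found in the camera images.
- cam_one: New bright steel ONE-lobed (egg-shaped) cam, loose, flat in a blue bin, 0.3 kg. Plate 8 mm thick: round of radius 24 mm, one nose along its +x reaching 47 mm. Round hub, diameter 26 mm, on the origin up to 40 mm: grip it above the plate. Origin: hub axis, underside. Three fixed bins in a row, each about 120 mm square inside, floor 4 mm, walls 28 mm high; one holds a round wheel, not a cam.
- cam_two: New bright steel TWO-lobed cam, loose, flat in another of the three bins, 0.34 kg. Plate 8 mm thick: round of radius 24 mm with two opposite noses, along its own +x and -x, each reaching 47 mm from the origin. Same hub: diameter 26 mm, on the origin, rising to 40 mm above the underside. Origin: on the hub axis at the underside; z up.
- tray_one: Fixed bare-metal job tray, 135 (x) by 260 mm (y), floor 3 mm thick, rim 12 mm high; a dark worn ONE-lobed sample cam (40 mm high) is fixed at y = +65 mm (tray's axes). Empty half: centred at y = -65 mm. Origin: centre of underside, on the bench at z = 0. Stands either between robot and bins (centre at y above -0.1 m: the job in hand) or off to the robot's right (y below -0.38 m).
- tray_two: The same kind of tray with a dark worn TWO-lobed sample cam fixed in it at y = -65 mm; its empty half is centred at y = +65 mm in its own frame. Origin: centre of the underside, on the bench at z = 0. Of the two trays, one stands between the robot and the bins (the job in hand), the other off to the robot's right, past the end of the bins.
There are look-alikes about, which are no part of the job. Leave any brown or red look-alike of the cam_one alone.

How it is judged:
By the outcome, as a careful person would: the job done as asked, in the order asked, and still so for the second after the job is handed in, with the robot touching nothing.
It also fails if it takes over 40 s, if anything falls off the work surface, if the arm or the gripper's body presses on something with over 40 N, if the wrist force passes 120 N, or if a joint passes its speed limit or range.

## Working session

There is one attempt and no reset: what is moved stays moved. The work goes in short steps, Python scripts to look and compute and a tool call to move; the robot and the scene stay as the last step left them, time stands still between calls to the robot, and variables do not carry over. Pictures are saved under pics/ and viewed, about 8 in all and at most 12, crops included, and the job is handed in when it is done.

Besides the shell and the picture viewer there is one more tool, called after "Call:" by a JSON object that holds its "name" and its "arguments". play_rows: Moves the arm, as the interface text tells. Its arguments: {"type":"object","properties":{"steps":{"type":"string"},"newtons":{"type":"number"}},"required":["steps"]}

```bash
mkdir -p pics
cat > h.py <<'E'
import numpy as np,cv2
from workcell import robot
def cap(n,f):
    c=robot.capture(n); np.savez(''+f+'.npz',**{k:np.asarray(v) for k,v in c.items()})
    cv2.imwrite('pics/'+f+'.png',c['frame'][:,:,::-1]); return c
def ld(f): return np.load(''+f+'.npz')
def px(c,u,v,z=None):
    K=c['camera_matrix'];r=np.array([(u-K[0,2])/K[0,0],(v-K[1,2])/K[1,1],1]);w=c['rotation']@r
    d=c['z_map'][int(v),int(u)] if z is None else (z-c['eye'][2])/w[2]
    return np.round(c['eye']+d*w,4)
E
python3 - <<'E'
from h import *
c=cap('top','top1');cap('scene','sc1');s=robot.get_state();print(s);print(c['eye'],c['rotation'])
E
```

```text
{'clock': 0.1, 'joints': array([ 1.28609688e+00,  2.64693452e-01,  1.60523331e+00, -3.73470594e-05,
        1.27367312e+00, -3.68851615e-02]), 'dq': array([-0.00210391, -0.00029201, -0.00265109, -0.00193324, -0.00067341,
        0.00074619]), 'effort': array([-2.56095655e-04, -5.03615677e+01, -3.58069789e+01,  7.30748009e-02,
        2.31718010e-02, -2.30237197e-05]), 'eef_pos': array([0.16539366, 0.65377014, 0.23750418]), 'orientation': array([-1.43059123e-04,  1.23584826e-01,  9.92333504e-01, -9.93524271e-04]), 'wrist_force': array([-0.1598062 , -0.42810265,  0.36884362]), 'torque': array([-0.0425316 , -0.00482714,  0.02000493]), 'opening': 0.08801109003799885}
[ 0.44604842 -0.12160632  1.22298048] [-0.05984282  0.7141048  -0.69622107  0.04182588]
```

View pics/top1.png

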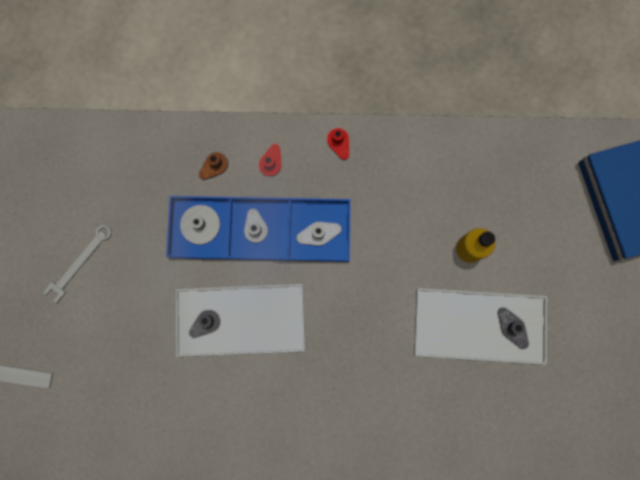

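The top view shows the job tray (176–304, 285–355) with the one-lobed sample on its left. Its empty half is at about (272, 320). The new one-lobed cam is in the middle bin, hub at (255, 230), nose pointing up the image. The two-lobed cam is in the right bin, and the brown and red look-alikes are behind the bins.

Run:
```python
s=open('h.py').read().replace("w=c['rotation']@r","w=R(c)@r").replace("def cap","from scipy.spatial.transform import Rotation as Ro\ndef R(c): return Ro.from_quat(np.roll(c['rotation'],-1)).as_matrix()\ndef cap",1)
open('h.py','w').write(s)
from h import *
c=ld('top1');print(R(c).round(2))
print('hub',px(c,255,230,.044),px(c,255,230),'nose',px(c,251,211,.012))
for q in [(178,288),(302,286),(304,351),(178,355)]: print('tray',px(c,*q,.012))
print('sample',px(c,207,322,.043)); print('binwalls',[px(c,u,v,.028) for u,v in[(231,200),(290,200),(231,259),(290,259)]])
print('floor',px(c,272,320),'wheel',px(c,198,224),'two',px(c,319,233))
```

```text
[[ 0.03 -0.99  0.14]
 [-1.   -0.02  0.03]
 [-0.02 -0.14 -0.99]]
hub [0.6322 0.0433 0.044 ] [0.6322 0.0433 0.0439] nose [0.6773 0.0579 0.012 ]
tray [0.5129 0.2013 0.012 ]
tray [ 0.5235 -0.0537  0.012 ]
tray [ 0.3928 -0.0618  0.012 ]
tray [0.3777 0.193  0.012 ]
sample [0.4454 0.131  0.043 ]
binwalls [array([0.6964, 0.098 , 0.028 ]), array([ 0.6991, -0.0242,  0.028 ]), array([0.5738, 0.092 , 0.028 ]), array([ 0.5767, -0.0284,  0.028 ])]
floor [0.453  0.0059 0.0046] wheel [0.6421 0.1603 0.0425] two [ 0.6286 -0.0865  0.0476]
```

Call:
{"name": "play_rows", "arguments": {"steps": "100 0 0 0 0 0 -0.083;100 0 0 0 0 0 -0.083;100 0 0 0 0 0 -0.082;100 -21.2 -27.8 0 0 0 0;100 -21.2 -27.8 0 0 0 0;100 -21.2 -27.8 0 0 0 0;100 -21.2 -27.8 0 0 0 0;100 -21.2 -27.8 0 0 0 0;100 -21.2 -27.8 0 0 0 0;100 -21.2 -27.8 0 0 0 0;100 -21.2 -27.8 0 0 0 0;100 -21.2 -27.8 0 0 0 0", "newtons": 25}}

```text
clock: 1.1
eef_pos: [0.3568, 0.4025, 0.2383]
orientation: [-0.0, -0.0, 1.0, -0.0]
wrist_force: [0.1, -0.2, -0.2]
opening: 0.0881
```

Call:
{"name": "play_rows", "arguments": {"steps": "60 -21.2 -27.8 0 0 0 0;60 -21.2 -27.8 0 0 0 0;60 -21.2 -27.8 0 0 0 0;60 -21.2 -27.8 0 0 0 0;60 -21.2 -27.8 0 0 0 0;60 -21.2 -27.8 0 0 0 0;60 -21.2 -27.8 0 0 0 0;60 -21.2 -27.8 0 0 0 0;60 -21.2 -27.8 0 0 0 0;60 -21.2 -27.8 0 0 0 0;60 -15 -21 0 0 0 0;60 0 0 0 0 0 0"}}

```text
clock: 2.1
eef_pos: [0.5857, 0.1012, 0.2381]
orientation: [0.0, 0.002, 1.0, -0.001]
wrist_force: [0.1, 0.5, 0.5]
opening: 0.0529
```

Call:
{"name": "play_rows", "arguments": {"steps": "60 0 0 30 0 0 0;60 0 0 30 0 0 0;60 0 0 0 0 0 0;60 0 0 0 0 0 0"}}

```text
clock: 2.43
eef_pos: [0.5811, 0.1054, 0.1764]
orientation: [-0.003, -0.0, 1.0, -0.0]
wrist_force: [0.1, -0.5, 0.6]
opening: 0.0531
```

Run:
```python
from h import *
c=cap('wrist','w1');s=robot.get_state();print(s['clock'],s['eef_pos'],s['orientation'],s['opening'],s['joints'])
```

```text
2.4833 [0.5827836  0.10568022 0.1785653 ] [-8.20882355e-04 -3.59900499e-04  9.99999597e-01 -5.54059051e-05] 0.052802261856845195 [ 1.37269180e-01  1.54833113e-01  1.84894433e+00  1.25820711e-04
  1.13945674e+00 -1.43429965e+00]
```

View pics/w1.png

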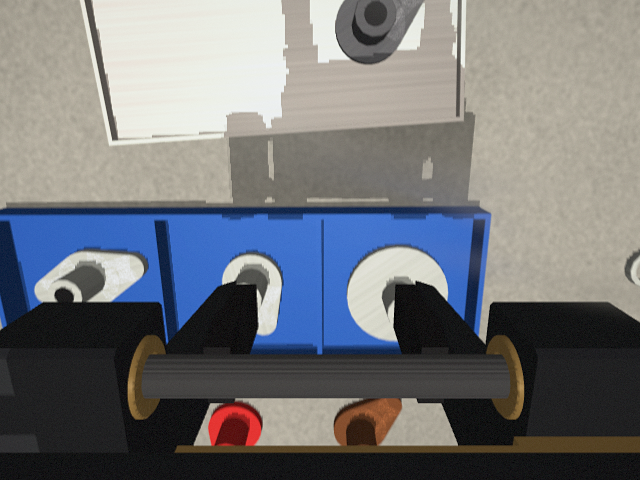

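The wrist view confirms the one-lobed cam in the middle bin, with its hub near (250, 275). The arm stopped about 50 mm short in x and 62 mm in y, so I'll close the gap.

Call:
{"name": "play_rows", "arguments": {"steps": "60 -16 -20 0 0 0 0;60 -16 -20 0 0 0 0;60 -17 -22 0 0 0 0;60 0 0 30 0 0 0;60 0 0 30 0 0 0;60 0 0 30 0 0 0;60 0 0 0 0 0 0;60 0 0 0 0 0 0;60 0 0 0 0 0 0"}}

```text
clock: 3.23
eef_pos: [0.6344, 0.0437, 0.0916]
orientation: [0.002, -0.0, 1.0, 0.0]
wrist_force: [-0.1, 0.4, 0.9]
opening: 0.0529
```

Run:
```python
from h import *
c=cap('wrist','w2')
for i in range(3):
  s=robot.get_state();print(s['clock'],s['eef_pos'],s['wrist_force'])
z=c['z_map'];K=c['camera_matrix'];v,u=np.mgrid[:480,:640];P=np.stack([(u-K[0,2])/K[0,0]*z,(v-K[1,2])/K[1,1]*z,z],-1)@R(c).T+c['eye']
m=(z>0)&(P[...,2]>.036)&(P[...,2]<.052)&(abs(P[...,0]-.632)<.04)&(abs(P[...,1]-.043)<.04)
f=c['frame'].astype(int)
q=P[m];print(len(q),q.min(0),q.max(0),q.mean(0))
```

```text
3.2833 [0.63487073 0.04370874 0.09223221] [-0.26277061  0.15956788  0.3425768 ]
3.2833 [0.63487073 0.04370874 0.09223221] [-0.26277061  0.15956788  0.3425768 ]
3.2833 [0.63487073 0.04370874 0.09223221] [-0.26277061  0.15956788  0.3425768 ]
2060 [0.62296698 0.03269851 0.03603232] [0.64878267 0.05847004 0.0449901 ] [0.63505533 0.04551782 0.04270566]
```

View pics/w2.png

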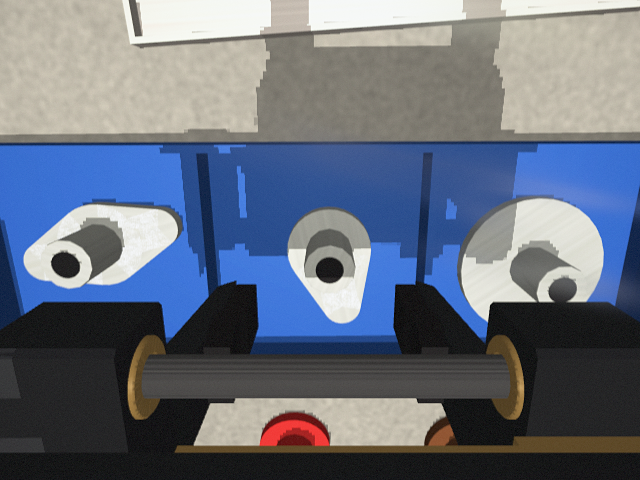

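The hub, at (330, 265) in this view, sits centred between the fingers: it measures (0.636, 0.0455) against the TCP at (0.635, 0.044). I'll descend 71 mm and grip.

Call:
{"name": "play_rows", "arguments": {"steps": "60 -1 1.5 20 0 0 0;60 0 0 20 0 0 0;60 0 0 15 0 0 0;60 0 0 10 0 0 0;60 0 0 6 0 0 0;60 0 0 0 0 0 0;60 0 0 0 0 0 0"}}

```text
clock: 3.87
eef_pos: [0.6344, 0.0449, 0.0189]
orientation: [0.001, -0.0, 1.0, 0.0]
wrist_force: [-0.2, -0.7, 0.4]
opening: 0.0524
```

Call:
{"name": "play_rows", "arguments": {"steps": "20 0 0 0 0 0 0;10 0 0 0 0 0 0;10 0 0 0 0 0 0;10 0 0 0 0 0 0;10 0 0 0 0 0 0;10 0 0 0 0 0 0;10 0 0 0 0 0 0;10 0 0 0 0 0 0", "newtons": 30}}

```text
clock: 4.53
eef_pos: [0.6338, 0.0449, 0.0183]
orientation: [0.0, -0.0, 1.0, 0.0]
wrist_force: [-0.6, 1.0, 4.5]
opening: 0.0253
```

Call:
{"name": "play_rows", "arguments": {"steps": "10 0 0 -5 0 0 0;10 0 0 -10 0 0 0;10 0 0 -15 0 0 0;10 0 0 -20 0 0 0;10 0 0 -20 0 0 0;10 0 0 0 0 0 0;10 0 0 0 0 0 0"}}

```text
clock: 5.12
eef_pos: [0.6345, 0.0447, 0.089]
orientation: [0.001, -0.0, 1.0, -0.0]
wrist_force: [-0.0, -0.2, -3.8]
opening: 0.0256
```

Call:
{"name": "play_rows", "arguments": {"steps": "10 10 -2 0 0 0 0;10 18 -4 0 0 0 0;10 20 -4 0 0 0 0;10 20 -4 0 0 0 0;10 20 -5 0 0 0 0;10 20 -5 0 0 0 0;10 20 -4 0 0 0 0;10 20 -4 0 0 0 0;10 18 -4 0 0 0 0;10 14 -4 0 0 0 0;10 0 0 0 0 0 0;10 0 0 0 0 0 0"}}

```text
clock: 6.12
eef_pos: [0.4513, 0.0047, 0.0862]
orientation: [-0.001, 0.0, 1.0, 0.0]
wrist_force: [-0.1, 0.3, -2.6]
opening: 0.0251
```

Run:
```python
from h import *
c=cap('wrist','w3');cap('scene','sc2');t=cap('top','top2')
s=robot.get_state();print(s['clock'],s['eef_pos'],s['wrist_force'],s['opening'])
a=cv2.imread('pics/w3.png');b=cv2.imread('pics/sc2.png');cv2.imwrite('pics/m.png',cv2.resize(np.hstack([a,b]),(800,300),interpolation=cv2.INTER_AREA))
```

```text
6.2667 [0.45407017 0.00482306 0.08749931] [ 0.40713189  0.04811895 -2.78489655] 0.025402041888211106
```

View pics/m.png

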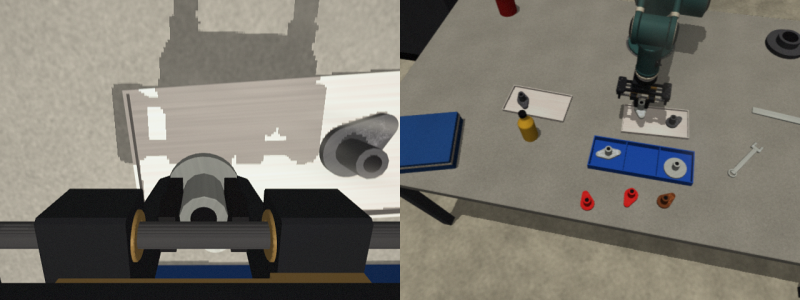

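The left half shows the cam held upright over the empty half, hub at about (205, 200). The scene view on the right shows the middle bin empty and the other two undisturbed. Now lowering it gently.

Call:
{"name": "play_rows", "arguments": {"steps": "10 0 0 15 0 0 0;10 0 0 18 0 0 0;10 0 0 14 0 0 0;10 0 0 8 0 0 0;10 0 0 5 0 0 0;10 0 0 3 0 0 0;10 0 0 2 0 0 0;10 0 0 2 0 0 0;10 0 0 1 0 0 0;10 0 0 1 0 0 0;10 0 0 0 0 0 0;10 0 0 0 0 0 0"}}

```text
clock: 7.27
eef_pos: [0.4537, 0.0047, 0.019]
orientation: [0.0, -0.0, 1.0, -0.0]
wrist_force: [-0.1, -0.2, -3.6]
opening: 0.0253
```

Call:
{"name": "play_rows", "arguments": {"steps": "10 0 0 1 0 0 0;10 0 0 0 0 0 0;10 0 0 0 0 0 0"}}

```text
clock: 7.52
eef_pos: [0.4535, 0.0047, 0.0178]
orientation: [0.0, -0.0, 1.0, -0.0]
wrist_force: [0.7, -0.1, -3.7]
opening: 0.0252
```

Not touching yet, so I'll lower in half-millimetre steps and watch the force.

Call:
{"name": "play_rows", "arguments": {"steps": "10 0 0 0.5 0 0 0;10 0 0 0 0 0 0"}}

```text
clock: 7.68
eef_pos: [0.4536, 0.0047, 0.0173]
orientation: [0.0, -0.0, 1.0, -0.0]
wrist_force: [-0.6, -0.7, -1.6]
opening: 0.0252
```

Call:
{"name": "play_rows", "arguments": {"steps": "10 0 0 0.5 0 0 0;10 0 0 0 0 0 0"}}

```text
clock: 7.85
eef_pos: [0.4536, 0.0047, 0.0173]
orientation: [-0.0, -0.0, 1.0, -0.0]
wrist_force: [-3.3, -0.2, 4.5]
opening: 0.0253
```

The force has gone from −3.7 to +4.5 N, so the cam is on the tray floor. Opening and retreating.

Call:
{"name": "play_rows", "arguments": {"steps": "40 0 0 0 0 0 0;60 0 0 0 0 0 0;60 0 0 0 0 0 0;60 0 0 0 0 0 0;60 0 0 0 0 0 0;60 0 0 -5 0 0 0;60 0 0 -15 0 0 0;60 0 0 -25 0 0 0;60 0 0 -30 0 0 0;60 0 0 -30 0 0 0;60 0 0 -30 0 0 0;60 0 0 0 0 0 0"}}

```text
clock: 8.85
eef_pos: [0.4581, 0.0046, 0.1586]
orientation: [0.006, -0.0, 1.0, -0.0]
wrist_force: [1.6, -0.9, 0.7]
opening: 0.0528
```

Call:
{"name": "play_rows", "arguments": {"steps": "60 -20 0 -20 0 0 0;60 -30 0 -20 0 0 0;60 -30 0 -10 0 0 0;60 -30 0 0 0 0 0;60 -30 0 0 0 0 0;60 -30 0 0 0 0 0;60 0 0 0 0 0 0;60 0 0 0 0 0 0"}}

```text
clock: 9.52
eef_pos: [0.6239, 0.0048, 0.2005]
orientation: [-0.001, -0.0, 1.0, 0.0]
wrist_force: [-0.7, -0.1, 1.0]
opening: 0.0527
```

Run:
```python
from h import *
t=cap('top','top3');w=cap('wrist','w4')
s=robot.get_state();print(s['clock'],s['eef_pos'],s['wrist_force'],s['opening'])
z=w['z_map'];K=w['camera_matrix'];v,u=np.mgrid[:480,:640];P=np.stack([(u-K[0,2])/K[0,0]*z,(v-K[1,2])/K[1,1]*z,z],-1)@R(w).T+w['eye']
for lo,hi in((.037,.05),(.0085,.014)):
  q=P[(z>0)&(P[...,2]>lo)&(P[...,2]<hi)&(abs(P[...,0]-.465)<.042)&(abs(P[...,1]-.005)<.05)]
  if len(q): print(len(q),q.min(0).round(3),q.max(0).round(3),q.mean(0).round(4),q.std(0)[2].round(4))
a=cv2.imread('pics/w4.png');b=cv2.imread('pics/top3.png')[170:390,120:380]
cv2.imwrite('pics/m2.png',np.hstack([cv2.resize(a,(400,300)),cv2.resize(b,(400,338))[:300]]))
```

```text
9.6167 [0.62228072 0.00480092 0.20082082] [ 0.35459666 -0.996862   -0.1041414 ] 0.052960133348869266
1870 [ 0.468 -0.015  0.009] [0.502 0.027 0.012] [0.482  0.0092 0.01  ] 0.0007
```

View pics/m2.png

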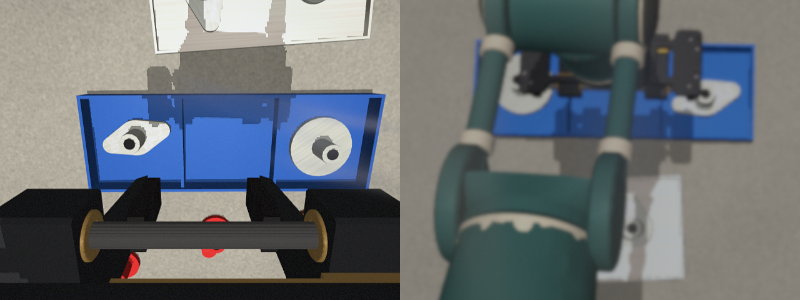

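The wrist view shows the middle bin empty and the other two bins untouched. The top view shows the cam in the tray's empty half, hub at about (634, 228). Its plate lies flat at z of about 10–11 mm, inside the rim, and the gripper is well clear.

```bash
python3 -c "
from workcell import robot
print(robot.hand_in())"
```

```text
the job is handed in; nothing more can be done
None
```

The new one-lobed cam now lies flat in the empty half of the job tray beside the sample, and the job is handed in at about 9.6 s on the robot's clock. I gripped it by the hub, lifted it from the middle bin and lowered it in half-millimetre steps. I let go only once the wrist force showed it had touched the tray floor, at about 4.5 N.

Last checks:
- **Flatness:** the plate measured about 10–11 mm high (11 mm expected), with under 1 mm of spread.
- **Position:** the hub was set down at about (0.454, 0.005). The nose reaches x of about 0.502 m, inside the rim.
- **Rest of the scene:** the two-lobed cam and the wheel still lie in their bins, and the gripper is open and clear. I did not touch the look-alikes or the second tray.
- **Check with no result:** the final wrist depth check found no hub points because the hub was out of that view. The hub position rests on the top picture and the tool pose at release.

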